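# Find the cover that tips and push it open

### The job

One of the four identical aluminium covers in the black housing has lost its support. Press gently on the yellow ribbed pads, one cover after another, until you find the cover that tips, then push that cover all the way open until it stands a little past upright. Leave the other covers shut and everything else where it is.

Things in the scene. Friction and masses are not known exactly. Their poses are not given: they have to be found in the camera images.
- housing: Fixed black housing, 200 (x) x 390 (y) x 80 mm tall; origin at the centre of its underside, x away from the robot, y left, z up. Four aluminium covers lie flush in its top at y = +138 (a), +46 (b), -46 (c), -138 (d) mm, in 119 x 74 mm openings. Behind them a flat ledge, x = +32 to +100 mm, bears two loose rings. Pressing with over 50 N damages it. Which cover tips is hidden and changes.
- cover_a (a joint): Angle of cover a about its axle, rad: 0 shut and flush; grows as its far (pad) end sinks and its near end rises and swings away from the robot; upright 1.57, stop 1.75 (fully open). A sound cover gives under 0.04. The unsupported one starts to tip at 2 to 4 N on its pad and stays where it is left. Below about 0.9 its near edge binds if pushed level: follow its arc.
- pad_a (a point): Middle of the yellow ribbed press pad (36 x 60 mm) on top of cover a, 80 mm above the table when shut. The cover is 115 (x) x 70 (y) x 6 mm; its axle runs along the housing's y, 30 mm nearer the robot than this point and 3 mm lower. The far end reaches 50 mm beyond the axle, the plain near end 65 mm to the robot's side. Axes as the housing's when shut; turns with the cover.
- cover_b (a joint): Angle of cover b about its axle, rad: 0 shut and flush; grows as its far (pad) end sinks and its near end rises and swings away from the robot; upright 1.57, stop 1.75 (fully open). A sound cover gives under 0.04. The unsupported one starts to tip at 2 to 4 N on its pad and stays where it is left. Below about 0.9 its near edge binds if pushed level: follow its arc.
- pad_b (a point): Middle of the yellow ribbed press pad (36 x 60 mm) on top of cover b, 80 mm above the table when shut. The cover is 115 (x) x 70 (y) x 6 mm; its axle runs along the housing's y, 30 mm nearer the robot than this point and 3 mm lower. The far end reaches 50 mm beyond the axle, the plain near end 65 mm to the robot's side. Axes as the housing's when shut; turns with the cover.
- cover_c (a joint): Angle of cover c about its axle, rad: 0 shut and flush; grows as its far (pad) end sinks and its near end rises and swings away from the robot; upright 1.57, stop 1.75 (fully open). A sound cover gives under 0.04. The unsupported one starts to tip at 2 to 4 N on its pad and stays where it is left. Below about 0.9 its near edge binds if pushed level: follow its arc.
- pad_c (a point): Middle of the yellow ribbed press pad (36 x 60 mm) on top of cover c, 80 mm above the table when shut. The cover is 115 (x) x 70 (y) x 6 mm; its axle runs along the housing's y, 30 mm nearer the robot than this point and 3 mm lower. The far end reaches 50 mm beyond the axle, the plain near end 65 mm to the robot's side. Axes as the housing's when shut; turns with the cover.
- cover_d (a joint): Angle of cover d about its axle, rad: 0 shut and flush; grows as its far (pad) end sinks and its near end rises and swings away from the robot; upright 1.57, stop 1.75 (fully open). A sound cover gives under 0.04. The unsupported one starts to tip at 2 to 4 N on its pad and stays where it is left. Below about 0.9 its near edge binds if pushed level: follow its arc.
- pad_d (a point): Middle of the yellow ribbed press pad (36 x 60 mm) on top of cover d, 80 mm above the table when shut. The cover is 115 (x) x 70 (y) x 6 mm; its axle runs along the housing's y, 30 mm nearer the robot than this point and 3 mm lower. The far end reaches 50 mm beyond the axle, the plain near end 65 mm to the robot's side. Axes as the housing's when shut; turns with the cover.
- collar_1: bright steel spindle spacer ring, 40 mm across, 22 mm tall, lying loose on the far ledge of the housing; origin at the centre of its underside
- collar_2: dark steel spacer ring, 40 mm across, 14 mm tall, lying loose on the far ledge of the housing; origin at the centre of its underside
- wrench: steel wrench about 180 mm long lying loose on the table to the right of the housing; origin at its underside
- wax: small jar with an orange cap, 68 mm across, 70 mm tall, right of the housing; origin at the centre of its underside
- mug: white mug, 80 mm across, 90 mm tall, left of the housing; origin at the centre of its underside
- offcut: loose pine offcut 140 x 60 x 35 mm, left of the housing; origin at the centre of its underside

How it is judged:
By the outcome, as a careful person would: the job done as asked, in the order asked, and still so for the second after the job is handed in, with the robot touching nothing.
It also fails if it takes over 58 s, if anything falls off the work surface, if the arm or the gripper's body presses on something with over 40 N, if the wrist force passes 120 N, or if a joint passes its speed limit or range.

### The arm

A 6-joint arm with a two-finger parallel gripper is mounted at the origin on the work surface. World frame = base frame: x ahead of the robot, y to its left, z up, the work surface at z = 0. Lengths are in m, angles in rad, forces in N, time in s.
With the tool pointing down it reaches from about 0.25 to 0.725 m from the base axis. Payload 4 kg.
Tool frame: the origin (TCP) lies midway between the tips of the shut fingers; the grasp point (between the pads) lies 19 mm behind it; z points along the fingers, x is the direction in which the jaws open and shut, and the axes are right-handed (so a half turn about z gives the same grasp; the last joint's range is limited). The gripper opens to 85 mm and grips with 20 to 120 N. Pads are 22 mm wide; open, the fingers measure 114 mm over their backs; the gripper's body (76 mm by 85 mm) begins 54 mm behind the grasp point. The pads swing forward as they close: fully open they stand 13 mm farther back than shut.
Start: joints at [-1.214, 0.241, 0.005, 1.335, 0, 1.571], TCP at [0.175, -0.469, 0.231] pointing down, gripper open.
Joint ranges: [-2.72, 2.72], [-1.05, 1.87], [-1.09, 1.28], [-1.99, 2.15], [-1.42, 1.44], [-3.14, 3.14]. Speed limits (rad/s): [2.79, 2.79, 3.14, 3.14, 3.14, 3.14].

### API

Orientations are given as a rotation vector (axis times angle).
In Python, from plant import bot gives the robot as it stands. The module is installed in compiled form; this text tells all that it offers.
- The arm moves only by the shell command python3 -m jog 'ROWS' [OPENING] [FORCE]. ROWS is JSON, a list of rows, each an object of numbers: "x", "y", "z": the shift along the tool's x, y, z in mm; "turn": the turn about the tool's z in degrees. A call has 1 to 5 rows; each row shifts and turns the pose as measured when the row begins, along the tool's axes as they then stand; what a row does not reach is not made up. A row lasts 1/12 s, in which the tool goes at most 41.7 mm and 7.16 degrees, less where a joint would pass 70% of its speed; a pose out of reach is approached as far as the arm can. A call with a gripper value outside its range is refused whole. OPENING is the opening in per cent of the stroke, from 0 (shut) to 100 (fully open), set as the call begins (- or left out, the last holds). The fingers move at their own pace and stop on an object; FORCE is the grip in N (left out, the last holds). Time passes only in rows, so rows that do not move let the fingers close. It gives the time, the measured TCP pose, the force and the opening at its end, in the units of the state.
- bot.state(): the state, without advancing time (a new reading comes with each control period).
- bot.get_image(name): name is "scene" or "top"; returns (picture, depth): 400x640x3 uint8, blue, green, red; 400x640 float32, m along the optical axis (not along the pixel's ray), 0 where there is no reading.
- bot.camera_params(name): a dict with "vfov" (degrees; the focal length in pixels is half the picture's height over the tangent of half this angle, whatever the lens; pixels are square), "cx", "cy" (the principal point, pixels), "extrinsics" (4x4, takes a point from world to camera coordinates). Camera axes: x right, y up, looking along -z (the intrinsics and any distortion apply to the point x, -y, -z); pixel columns grow to the right and rows downward; lengths in m; the calibration is good to about 2 mm. A picture is of the moment at which its call begins. camera_params takes no time and is no camera call.
- bot.job_done(): hands the job in, once; it reports no verdict.
The state is a dict: "clock": time; "joint_pos": joint angles; "dq": joint speeds; "effort": joint torques, N m; "ee_pos": TCP position; "eef_rot": TCP orientation; "force": force on the tool from outside, world axes, zero at the start; "ft_torque": the same for the moment, N m; "finger_gap": finger opening in m.
Only numpy, scipy, OpenCV 4.12 (cv2) and the standard library are available. Lean on these libraries where they do the work, as an engineer would, in place of code of your own. Each camera call takes 0.05 s, during which the arm holds its last target. There are 200 camera calls.

## Working session

There is one attempt and no reset: what is moved stays moved. The work goes in short steps, Python scripts to look and compute and a shell command to move; the robot and the scene stay as the last step left them, time stands still between calls to the robot, and variables do not carry over. Pictures are saved under pics/ and viewed, about 8 in all and at most 12, crops included, and the job is handed in when it is done.

```bash
mkdir -p pics; cat > h.py <<'E'
import numpy as np, cv2
from plant import bot
def px2w(name,pts,depth):
    p=bot.camera_params(name); f=200/np.tan(np.radians(p["vfov"])/2)
    E=np.linalg.inv(np.array(p["extrinsics"])); o=[]
    for u,v in pts:
        d=float(np.median(depth[v-1:v+2,u-1:u+2]))
        o.append((E@[(u-p["cx"])*d/f,-(v-p["cy"])*d/f,-d,1])[:3])
    return np.array(o)
E
python3 - <<'E'
from h import *
for n in("top","scene"):
    im,d=bot.get_image(n); cv2.imwrite(f"pics/{n}0.png",im); np.save(f"{n}0.npy",d); print(bot.camera_params(n))
print(bot.state())
E
```

```text
{'vfov': 54.87150084168773, 'cx': 317.4611566341001, 'cy': 200.59954972952428, 'extrinsics': array([[-0.01243224, -0.9996309 , -0.02415589,  0.00357   ],
       [ 0.98664488, -0.01618736,  0.16207973, -0.57644263],
       [-0.16241093, -0.02181827,  0.98648196, -1.21608001],
       [ 0.        ,  0.        ,  0.        ,  1.        ]])}
{'vfov': 56.878611800903556, 'cx': 320.9705892165968, 'cy': 200.56324758617095, 'extrinsics': array([[ 8.35673135e-01,  5.49227095e-01,  9.40441384e-05,
        -4.84317495e-01],
       [-4.12401887e-01,  6.27374468e-01,  6.60549741e-01,
         1.96609598e-01],
       [ 3.62732815e-01, -5.52042457e-01,  7.50782279e-01,
        -1.23106776e+00],
       [ 0.00000000e+00,  0.00000000e+00,  0.00000000e+00,
         1.00000000e+00]])}
{'clock': 0.1, 'joint_pos': array([-1.21399046e+00,  2.41337584e-01,  3.88224605e-03,  1.33522282e+00,
       -5.67274666e-05,  1.57079734e+00]), 'dq': array([-0.00093172, -0.00189303,  0.00347299, -0.00172191,  0.00091336,
       -0.00125365]), 'effort': array([ 8.73307326e-04, -3.73137867e+01,  2.53009665e+01,  1.08571665e-02,
        1.17573832e-04,  8.62497615e-06]), 'ee_pos': array([ 0.17442855, -0.46798656,  0.23051091]), 'eef_rot': array([-2.57955124e+00,  1.79138580e+00,  2.47795293e-03]), 'force': array([ 0.27023671, -0.62547211,  0.5846639 ]), 'ft_torque': array([-0.01260957, -0.00571355,  0.00999303]), 'finger_gap': 0.08500493686408263}
```

View pics/top0.png

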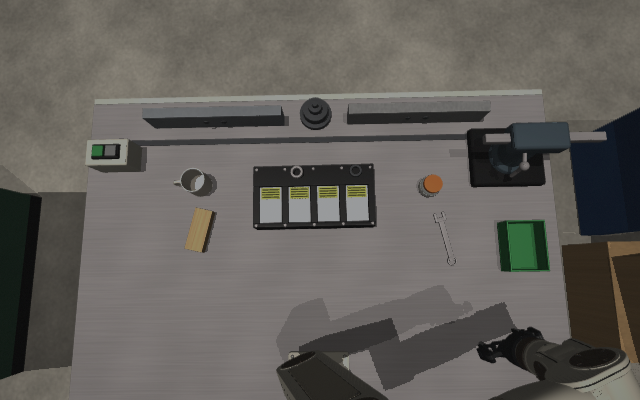

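View pics/scene0.png

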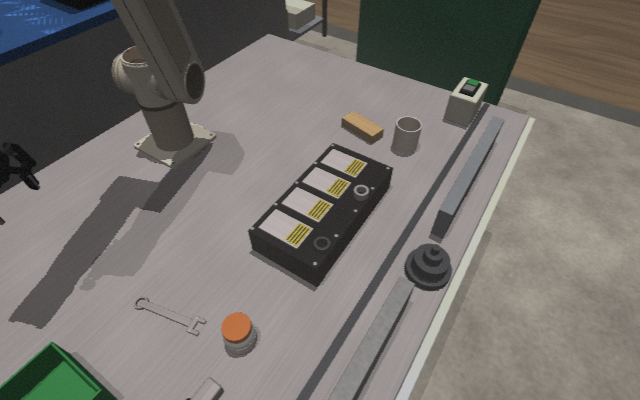

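The top view shows the housing spanning about (253,165)–(375,228), with the yellow pads a..d left to right near (271,191), (299,192), (328,191) and (356,188), and rings at (297,171) and (356,171). The scene view agrees. Next I measure the pads and the housing yaw.

```bash
python3 - <<'E'
from h import *
for n,roi in(("top",(170,240,240,390)),("scene",(130,260,230,400))):
    im=cv2.imread(f"pics/{n}0.png"); d=np.load(f"{n}0.npy")
    hsv=cv2.cvtColor(im,cv2.COLOR_BGR2HSV); m=cv2.inRange(hsv,(22,110,70),(38,255,255))
    k=np.zeros_like(m); k[roi[0]:roi[1],roi[2]:roi[3]]=255; m&=k
    m=cv2.morphologyEx(m,cv2.MORPH_CLOSE,np.ones((5,5)))
    c,l,s,ce=cv2.connectedComponentsWithStats(m)
    P=[]
    for i in range(1,c):
        if s[i][4]<40: continue
        v,u=np.where(l==i); w=px2w(n,list(zip(u,v)),d)
        mid=(w.min(0)+w.max(0))/2
        print(n,ce[i].round(1),s[i],w.mean(0).round(4),np.ptp(w,0).round(3)); P.append(w.mean(0))
    P=np.array(P); 
    a=P[np.argmax(P[:,1])]-P[np.argmin(P[:,1])]; print("yaw deg",np.degrees(np.arctan2(-a[0],a[1])),np.linalg.norm(a))
d=np.load("top0.npy")
print(px2w("top",[(257,170),(370,169),(257,226),(371,225),(297,164),(250,300)],d).round(4))
im=cv2.imread("pics/top0.png"); cv2.imwrite("pics/c1.png",cv2.resize(im[155:240,240:390],None,fx=5,fy=5,interpolation=cv2.INTER_CUBIC))
E
```

```text
top [299.2 192.2] [290 187  19  11 201] [0.5993 0.0529 0.0802] [0.034 0.058 0.007]
top [327.3 191.8] [319 187  18  11 191] [ 0.599  -0.0373  0.0801] [0.034 0.055 0.005]
top [356.4 191. ] [347 186  19  11 201] [ 0.6002 -0.1302  0.0804] [0.033 0.058 0.005]
top [270.6 193.1] [262 188  18  11 194] [0.5978 0.1446 0.0806] [0.033 0.056 0.006]
yaw deg 0.4929096174046493 0.27476923712695667
scene [354.5 167. ] [345 159  20  17 183] [0.5971 0.1442 0.0806] [0.034 0.061 0.003]
scene [337.5 186.9] [327 178  22  19 213] [0.5978 0.0525 0.0807] [0.034 0.06  0.004]
scene [318.6 209.2] [307 200  24  20 247] [ 0.5985 -0.0398  0.0809] [0.034 0.06  0.003]
scene [297.5 234. ] [285 223  26  23 293] [ 0.5991 -0.1315  0.0809] [0.035 0.06  0.004]
yaw deg 0.41372925983265957 0.2757146040668827
[[ 0.675   0.1897  0.0796]
 [ 0.6713 -0.1761  0.0806]
 [ 0.4927  0.1874  0.0791]
 [ 0.4916 -0.1745  0.0682]
 [ 0.7128  0.0653  0.0034]
 [ 0.2577  0.2216 -0.    ]]
```

View pics/c1.png

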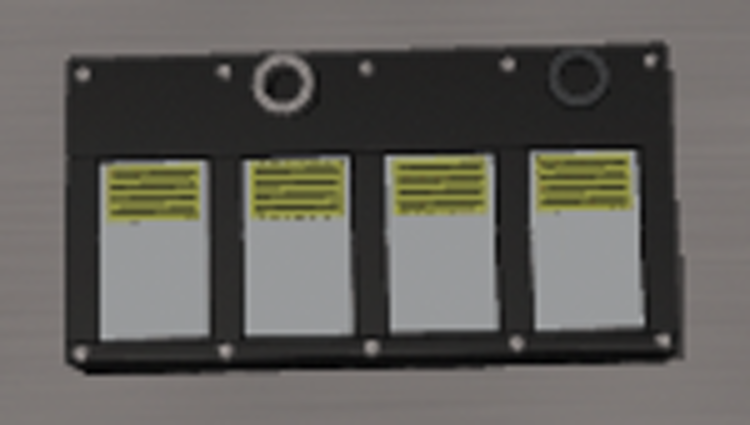

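Both cameras agree to 2–3 mm on the pads: a (.5975,.144), b (.5985,.053), c (.599,-.039), d (.5997,-.131), z .080. The spacing is right at 92 mm and yaw is about +0.45°. Shut the fingers and turn so tool x = -world y, tool y = -world x.

```bash
python3 -m jog '[{"turn":6.9},{"turn":6.9},{"turn":6.2},{}]' 0 20; python3 -c "
from h import *
from scipy.spatial.transform import Rotation as R
print(R.from_rotvec(bot.state()['eef_rot']).as_matrix().round(4))"
```

```text
[[ 3.493e-01 -9.370e-01 -7.000e-04]
 [-9.370e-01 -3.493e-01  1.700e-03]
 [-1.900e-03  1.000e-04 -1.000e+00]]invalid input
```

```bash
python3 -m jog '[{"turn":6.9},{"turn":6.9},{"turn":6.2},{"x":0}]' 0 20; python3 -c "
from h import *
from scipy.spatial.transform import Rotation as R
print(R.from_rotvec(bot.state()['eef_rot']).as_matrix().round(4))"
```

```text
[[ 3.493e-01 -9.370e-01 -7.000e-04]
 [-9.370e-01 -3.493e-01  1.700e-03]
 [-1.900e-03  1.000e-04 -1.000e+00]]invalid input
```

```bash
python3 -m jog '[{"x":0,"y":0,"z":0,"turn":6.9},{"x":0,"y":0,"z":0,"turn":6.9},{"x":0,"y":0,"z":0,"turn":6.2}]' 0 30; python3 -c "
from h import *
from scipy.spatial.transform import Rotation as R
print(R.from_rotvec(bot.state()['eef_rot']).as_matrix().round(4))"
```

```text
clock: 0.35
ee_pos: [0.1741, -0.4669, 0.2288]
eef_rot: [-2.213, 2.226, 0.008]
force: [0.5, 0.2, 0.1]
finger_gap: 0.0517
[[-0.0058 -1.     -0.002 ]
 [-1.      0.0058  0.0054]
 [-0.0053  0.002  -1.    ]]
```

```bash
r='x'; python3 -m jog '[{"x":-25,"y":-32,"z":0,"turn":0},{"x":-25,"y":-32,"z":0,"turn":0},{"x":-25,"y":-32,"z":0,"turn":0},{"x":-25,"y":-32,"z":0,"turn":0},{"x":-25,"y":-32,"z":0,"turn":0}]'
python3 -m jog '[{"x":-25,"y":-32,"z":0,"turn":0},{"x":-25,"y":-32,"z":0,"turn":0},{"x":-25,"y":-32,"z":0,"turn":0},{"x":-25,"y":-32,"z":0,"turn":0}]'
```

```text
clock: 0.77
ee_pos: [0.3338, -0.345, 0.2259]
eef_rot: [-2.187, 2.255, 0.015]
force: [0.8, -0.9, 0.3]
finger_gap: 0.0001
clock: 1.1
ee_pos: [0.467, -0.2439, 0.2242]
eef_rot: [2.185, -2.255, -0.019]
force: [-0.1, -0.9, 0.9]
finger_gap: 0.0002
```

```bash
python3 -m jog '[{"x":-24,"y":-28,"z":0,"turn":-2},{"x":-24,"y":-28,"z":0,"turn":0},{"x":-24,"y":-28,"z":0,"turn":0},{"x":-24,"y":-28,"z":0,"turn":0},{"x":-20,"y":-24,"z":0,"turn":0}]'
python3 -m jog '[{"x":0,"y":0,"z":30,"turn":0},{"x":0,"y":0,"z":30,"turn":0},{"x":0,"y":0,"z":30,"turn":0}]'
```

```text
clock: 1.52
ee_pos: [0.6091, -0.1191, 0.2205]
eef_rot: [2.228, -2.21, -0.026]
force: [0.7, -0.7, -0.1]
finger_gap: 0.0003
clock: 1.77
ee_pos: [0.6205, -0.1114, 0.1342]
eef_rot: [-2.237, 2.193, 0.003]
force: [1.0, -1.0, -0.2]
finger_gap: 0.0002
```

```bash
python3 -m jog '[{"x":19,"y":19,"z":20,"turn":0.6},{"x":0,"y":0,"z":10,"turn":0},{"x":0,"y":0,"z":0,"turn":0}]'
```

```text
clock: 2.02
ee_pos: [0.5956, -0.1274, 0.0917]
eef_rot: [2.236, -2.207, -0.027]
force: [0.1, 0.5, -0.9]
finger_gap: 0.0
```

```bash
python3 -m jog '[{"x":3,"y":-4,"z":4,"turn":0},{"x":0,"y":0,"z":3,"turn":0},{"x":0,"y":0,"z":0,"turn":0}]'; for i in 1; do python3 -m jog '[{"x":0,"y":0,"z":2,"turn":0},{"x":0,"y":0,"z":0,"turn":0}]'; done
```

```text
clock: 2.27
ee_pos: [0.5995, -0.1305, 0.0836]
eef_rot: [2.235, -2.206, -0.03]
force: [-0.5, 0.8, 0.4]
finger_gap: -0.0001
clock: 2.43
ee_pos: [0.6014, -0.1308, 0.0831]
eef_rot: [-2.235, 2.207, 0.025]
force: [0.5, 0.7, -0.8]
finger_gap: 0.0
```

```bash
python3 -m jog '[{"x":0,"y":0,"z":2,"turn":0}]';python3 -m jog '[{"x":0,"y":0,"z":1,"turn":0}]'
```

```text
clock: 2.52
ee_pos: [0.6026, -0.1309, 0.0824]
eef_rot: [-2.235, 2.205, 0.021]
force: [0.3, 0.6, 1.0]
finger_gap: 0.0
clock: 2.6
ee_pos: [0.603, -0.1308, 0.0819]
eef_rot: [-2.234, 2.205, 0.02]
force: [0.3, -0.9, 0.3]
finger_gap: 0.0
```

```bash
python3 -m jog '[{"x":0,"y":0,"z":2,"turn":0},{"x":0,"y":0,"z":2,"turn":0}]';python3 -m jog '[{"x":0,"y":0,"z":2,"turn":0}]';python3 -m jog '[{"x":0,"y":0,"z":2,"turn":0}]'
```

```text
clock: 2.77
ee_pos: [0.6038, -0.1309, 0.0798]
eef_rot: [-2.234, 2.203, 0.016]
force: [-5.6, 1.1, 12.8]
finger_gap: 0.0002
clock: 2.85
ee_pos: [0.6038, -0.1309, 0.0798]
eef_rot: [-2.233, 2.203, 0.014]
force: [-5.7, 0.5, 14.2]
finger_gap: 0.0004
clock: 2.93
ee_pos: [0.6038, -0.1309, 0.0798]
eef_rot: [-2.233, 2.203, 0.013]
force: [-4.5, 1.9, 10.1]
finger_gap: 0.0004
```

Cover d holds 14 N without moving, so it is sound. Next is c.

```bash
python3 -m jog '[{"x":0,"y":2,"z":-15,"turn":0},{"x":-30,"y":2,"z":0,"turn":0},{"x":-30,"y":0,"z":0,"turn":0},{"x":-24,"y":0,"z":0,"turn":0},{"x":0,"y":0,"z":0,"turn":0}]'
```

```text
clock: 3.35
ee_pos: [0.5993, -0.0467, 0.098]
eef_rot: [-2.225, 2.207, 0.008]
force: [0.1, 0.1, -0.0]
finger_gap: -0.0002
```

```bash
python3 -m jog '[{"x":-8,"y":0,"z":8,"turn":0},{"x":0,"y":0,"z":5,"turn":0},{"x":0,"y":0,"z":0,"turn":0}]'; python3 -m jog '[{"x":0,"y":0,"z":2,"turn":0},{"x":0,"y":0,"z":2,"turn":0}]';python3 -m jog '[{"x":0,"y":0,"z":2,"turn":0}]';python3 -m jog '[{"x":0,"y":0,"z":2,"turn":0}]'
```

```text
clock: 3.6
ee_pos: [0.5997, -0.0372, 0.0845]
eef_rot: [-2.227, 2.204, 0.005]
force: [0.1, -0.8, -0.6]
finger_gap: -0.0002
clock: 3.77
ee_pos: [0.5995, -0.0382, 0.0798]
eef_rot: [-2.226, 2.206, 0.006]
force: [-6.6, 3.2, 21.9]
finger_gap: -0.0001
clock: 3.85
ee_pos: [0.5995, -0.0382, 0.0797]
eef_rot: [-2.224, 2.206, 0.007]
force: [-9.7, 4.6, 25.6]
finger_gap: -0.0001
clock: 3.93
ee_pos: [0.5995, -0.0382, 0.0798]
eef_rot: [-2.221, 2.206, 0.008]
force: [-3.4, 2.5, 13.1]
finger_gap: 0.0
```

Cover c holds 25 N, so it is sound too. Next is b.

```bash
python3 -m jog '[{"x":0,"y":0,"z":-15,"turn":0},{"x":-30,"y":0,"z":0,"turn":0},{"x":-30,"y":0,"z":0,"turn":0},{"x":-26,"y":0,"z":0,"turn":0},{"x":0,"y":0,"z":0,"turn":0}]';python3 -m jog '[{"x":-6,"y":0,"z":8,"turn":0},{"x":0,"y":0,"z":5,"turn":0},{"x":0,"y":0,"z":0,"turn":0}]'; python3 -m jog '[{"x":0,"y":0,"z":2,"turn":0}]';python3 -m jog '[{"x":0,"y":0,"z":1,"turn":0}]';python3 -m jog '[{"x":0,"y":0,"z":1,"turn":0}]'
```

```text
clock: 4.35
ee_pos: [0.6001, 0.0257, 0.0973]
eef_rot: [-2.239, 2.171, 0.023]
force: [0.1, -0.2, 0.4]
finger_gap: -0.0002
clock: 4.6
ee_pos: [0.6001, 0.0277, 0.0826]
eef_rot: [-2.242, 2.168, 0.024]
force: [0.8, -0.3, 0.3]
finger_gap: 0.0005
clock: 4.68
ee_pos: [0.5999, 0.0269, 0.0799]
eef_rot: [-2.241, 2.17, 0.025]
force: [0.7, 0.8, 3.1]
finger_gap: 0.0002
clock: 4.77
ee_pos: [0.6, 0.0266, 0.0784]
eef_rot: [-2.239, 2.171, 0.026]
force: [0.3, 1.5, 2.3]
finger_gap: -0.0002
clock: 4.85
ee_pos: [0.6001, 0.0264, 0.0775]
eef_rot: [-2.238, 2.171, 0.027]
force: [-0.7, 1.7, 2.7]
finger_gap: -0.0002
```

Fell short in y (0.026 instead of 0.053). Cover b seems to give at about 3 N. Lift, centre and press again.

```bash
python3 -m jog '[{"x":0,"y":0,"z":-12,"turn":0},{"x":-22,"y":0,"z":-3,"turn":1.5},{"x":-4,"y":0,"z":0,"turn":0},{"x":0,"y":0,"z":0,"turn":0}]'
```

```text
clock: 5.18
ee_pos: [0.5989, 0.0323, 0.0922]
eef_rot: [-2.235, 2.163, 0.047]
force: [0.4, -0.5, 0.5]
finger_gap: -0.0001
```

```bash
python3 -c "
from h import *
s=bot.state();print(s['joint_pos'].round(3),s['ee_pos'],s['effort'].round(2))
from scipy.spatial.transform import Rotation as R
print(R.from_rotvec(s['eef_rot']).as_matrix().round(4))
im,d=bot.get_image('scene');cv2.imwrite('pics/s1.png',im)"
```

```text
[0.032 0.524 0.052 1.098 0.043 3.141] [0.59891402 0.03230793 0.09222453] [ -0.   -48.46  23.3    0.06   0.16  -0.  ]
[[ 3.290e-02 -9.995e-01 -3.000e-04]
 [-9.985e-01 -3.290e-02  4.340e-02]
 [-4.340e-02 -1.100e-03 -9.991e-01]]
```

View pics/s1.png

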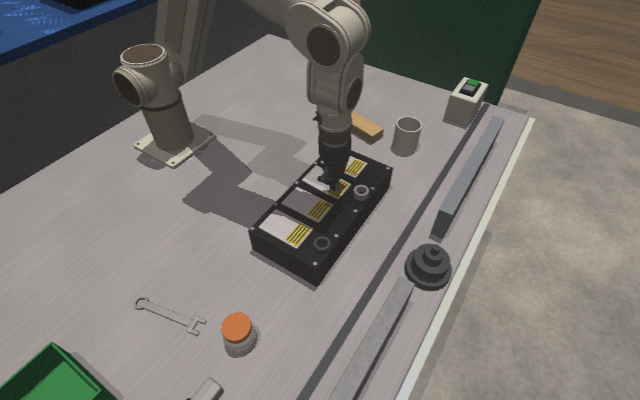

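Joint 6 is at its limit (3.14), which blocked the y move. Cover b did give about 2.3 mm at a steady 2–3 N, so it is the loose one. The picture shows the fingers over cover b at (340,185). I raise and turn the tool by half a turn the other way, so that tool x = +world y and tool y = +world x.

```bash
python3 -m jog '[{"x":0,"y":0,"z":-20,"turn":-7.1},{"x":0,"y":0,"z":-20,"turn":-7.1},{"x":0,"y":0,"z":0,"turn":-7.1},{"x":0,"y":0,"z":0,"turn":-7.1},{"x":0,"y":0,"z":0,"turn":-7.1}]' >/dev/null
python3 -m jog '[{"x":0,"y":0,"z":0,"turn":-7.1},{"x":0,"y":0,"z":0,"turn":-7.1},{"x":0,"y":0,"z":0,"turn":-7.1},{"x":0,"y":0,"z":0,"turn":-7.1},{"x":0,"y":0,"z":0,"turn":-7.1}]' >/dev/null
python3 -m jog '[{"x":0,"y":0,"z":0,"turn":-7.1},{"x":0,"y":0,"z":0,"turn":-7.1},{"x":0,"y":0,"z":0,"turn":-7.1},{"x":0,"y":0,"z":0,"turn":-7.1},{"x":0,"y":0,"z":0,"turn":-7.1}]' >/dev/null
python3 -m jog '[{"x":0,"y":0,"z":0,"turn":-7.1},{"x":0,"y":0,"z":0,"turn":-7.1},{"x":0,"y":0,"z":0,"turn":-7.1},{"x":0,"y":0,"z":0,"turn":-7.1},{"x":0,"y":0,"z":0,"turn":-7.1}]'
cat > st.py <<'E'
from h import *
from scipy.spatial.transform import Rotation as R
s=bot.state();m=R.from_rotvec(s['eef_rot']).as_matrix()
print(s['clock'],s['ee_pos'].round(4),'x-axis deg',np.degrees(np.arctan2(m[1,0],m[0,0])).round(2),'z',m[:,2].round(3),'j6',s['joint_pos'][5].round(3),s['force'].round(1))
E
python3 st.py
```

```text
clock: 6.9
ee_pos: [0.5926, 0.0291, 0.1223]
eef_rot: [-2.744, -1.441, -0.004]
force: [0.8, -0.4, 0.0]
finger_gap: 0.0003
6.9 [0.5926 0.0291 0.1223] x-axis deg 55.39 z [-0.017  0.038 -0.999] j6 0.633 [ 0.8 -0.4  0. ]
```

```bash
python3 -m jog '[{"x":0,"y":0,"z":0,"turn":-7},{"x":0,"y":0,"z":0,"turn":-7},{"x":0,"y":0,"z":0,"turn":-7},{"x":0,"y":0,"z":0,"turn":-7},{"x":0,"y":0,"z":0,"turn":-5}]' >/dev/null
python3 st.py
```

```text
7.3167 [0.591  0.0288 0.1193] x-axis deg 89.36 z [-0.022  0.037 -0.999] j6 0.04 [-0.9 -0.4  0.7]
```

```bash
python3 -m jog '[{"x":24,"y":4,"z":10,"turn":0},{"x":0,"y":0,"z":15,"turn":0},{"x":0,"y":0,"z":5,"turn":0},{"x":0,"y":0,"z":0,"turn":0}]'; python3 st.py
```

```text
clock: 7.65
ee_pos: [0.5946, 0.054, 0.0882]
eef_rot: [-2.201, -2.183, -0.016]
force: [-1.0, 1.2, 0.2]
finger_gap: -0.0002
7.65 [0.5946 0.054  0.0882] x-axis deg 89.5 z [-0.022  0.037 -0.999] j6 0.079 [-1.   1.2  0.2]
```

```bash
python3 -m jog '[{"x":0,"y":0,"z":4,"turn":0},{"x":0,"y":0,"z":3,"turn":0},{"x":0,"y":0,"z":3,"turn":0}]'; python3 -m jog '[{"x":0,"y":0,"z":3,"turn":0},{"x":0,"y":0,"z":3,"turn":0}]'
```

```text
clock: 7.9
ee_pos: [0.5945, 0.0537, 0.0781]
eef_rot: [-2.203, -2.182, -0.016]
force: [0.1, -0.8, 1.0]
finger_gap: -0.0
clock: 8.07
ee_pos: [0.5948, 0.0537, 0.0732]
eef_rot: [-2.204, -2.182, -0.018]
force: [-0.3, 0.3, 5.1]
finger_gap: -0.0005
```

```bash
python3 -m jog '[{"x":0,"y":0,"z":4,"turn":0},{"x":0,"y":0,"z":4,"turn":0},{"x":0,"y":0,"z":3,"turn":0}]'; python3 -m jog '[{"x":0,"y":0,"z":3,"turn":0},{"x":0,"y":0,"z":3,"turn":0}]'
```

```text
clock: 8.32
ee_pos: [0.5966, 0.0536, 0.0636]
eef_rot: [-2.207, -2.184, -0.024]
force: [-0.1, 0.3, 2.6]
finger_gap: 0.0003
clock: 8.48
ee_pos: [0.5977, 0.0537, 0.0576]
eef_rot: [-2.209, -2.185, -0.027]
force: [0.9, 0.1, 2.2]
finger_gap: -0.0002
```

```bash
python3 -m jog '[{"x":0,"y":-1,"z":3,"turn":0},{"x":0,"y":-1,"z":3,"turn":0},{"x":0,"y":0,"z":1,"turn":0}]'; python3 -m jog '[{"x":0,"y":4,"z":0,"turn":0},{"x":0,"y":0,"z":-20,"turn":0},{"x":0,"y":0,"z":-40,"turn":0},{"x":0,"y":0,"z":-40,"turn":0},{"x":0,"y":0,"z":-35,"turn":0}]'; python3 - <<'E'
from h import *
im,d=bot.get_image('scene');np.save('s2.npy',d);cv2.imwrite('pics/s2.png',cv2.resize(im[120:290,210:430],None,fx=3,fy=3))
E
python3 st.py
```

```text
clock: 8.73
ee_pos: [0.5961, 0.0539, 0.0493]
eef_rot: [-2.21, -2.186, -0.028]
force: [1.0, -0.4, 2.1]
finger_gap: 0.0001
clock: 9.15
ee_pos: [0.5918, 0.0487, 0.1726]
eef_rot: [-2.193, -2.17, 0.013]
force: [0.8, -0.5, -0.4]
finger_gap: 0.0
9.2 [0.5959 0.0488 0.1808] x-axis deg 89.36 z [-0.033  0.035 -0.999] j6 0.073 [2.7 1.2 4.5]
```

View pics/s2.png

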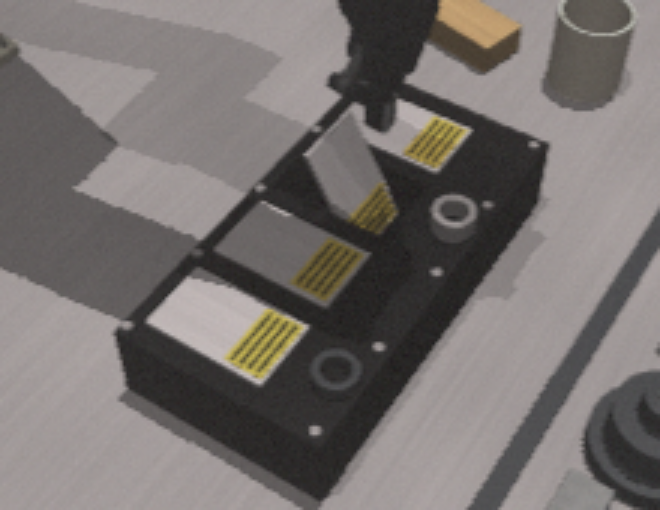

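Cover b now stands steeply tipped. Its near edge runs at crop (308,150)–(350,108), full-frame about (313,170)–(327,156). The others are shut and the rings are undisturbed. Now the angle.

```bash
python3 - <<'E'
from h import *
d=np.load('s2.npy')
p=px2w('scene',[(323,165),(325,172),(328,180),(318,172),(331,188)],d);print(p.round(4))
v=p[1:2]-p[2:3]
for i in(0,1,3): 
    w=p[i]-p[4]; print(np.arctan2(w[2],-w[0]))
E
python3 st.py
```

```text
[[0.5452 0.062  0.1257]
 [0.5541 0.0582 0.1079]
 [0.5665 0.0542 0.088 ]
 [0.5471 0.0354 0.1227]
 [0.5777 0.0523 0.0649]]
1.0799184039812562
1.0679199056410524
1.0832071164867871
9.2 [0.5959 0.0488 0.1808] x-axis deg 89.36 z [-0.033  0.035 -0.999] j6 0.073 [2.7 1.2 4.5]
```

```bash
python3 -m jog '[{"x":2,"y":-32,"z":0,"turn":0},{"x":2,"y":-32,"z":0,"turn":0},{"x":0,"y":-28,"z":0,"turn":0},{"x":0,"y":0,"z":0,"turn":0}]'; python3 st.py
```

```text
clock: 9.53
ee_pos: [0.5036, 0.0538, 0.1836]
eef_rot: [-2.201, -2.175, -0.005]
force: [-1.1, -0.0, 0.4]
finger_gap: 0.0001
9.5333 [0.5036 0.0538 0.1836] x-axis deg 89.31 z [-0.031  0.036 -0.999] j6 0.094 [-1.1 -0.   0.4]
```

```bash
python3 -m jog '[{"x":0,"y":0,"z":30,"turn":0},{"x":0,"y":0,"z":30,"turn":0},{"x":0,"y":0,"z":0,"turn":0}]'; python3 -m jog '[{"x":0,"y":8,"z":0,"turn":0},{"x":0,"y":8,"z":0,"turn":0},{"x":0,"y":5,"z":0,"turn":0}]'; python3 -m jog '[{"x":0,"y":5,"z":0,"turn":0},{"x":0,"y":5,"z":0,"turn":0}]'
```

```text
clock: 9.78
ee_pos: [0.5017, 0.0563, 0.1237]
eef_rot: [-2.202, -2.178, -0.01]
force: [-0.8, -0.0, -1.3]
finger_gap: 0.0002
clock: 10.03
ee_pos: [0.5239, 0.0561, 0.1236]
eef_rot: [-2.2, -2.177, -0.007]
force: [-2.0, -0.1, 2.0]
finger_gap: -0.0002
clock: 10.2
ee_pos: [0.5369, 0.0561, 0.1252]
eef_rot: [-2.201, -2.178, -0.01]
force: [-1.4, 0.1, 0.8]
finger_gap: -0.0001
```

```bash
python3 -m jog '[{"x":0,"y":5,"z":0,"turn":0},{"x":0,"y":5,"z":0,"turn":0},{"x":0,"y":5,"z":0,"turn":0}]'; python3 -m jog '[{"x":0,"y":4,"z":0,"turn":0},{"x":0,"y":4,"z":0,"turn":0}]'; python3 -m jog '[{"x":0,"y":3,"z":0,"turn":0}]'; python3 -m jog '[{"x":0,"y":3,"z":0,"turn":0}]'
```

```text
clock: 10.45
ee_pos: [0.5554, 0.056, 0.1266]
eef_rot: [-2.203, -2.179, -0.014]
force: [-1.5, -0.9, 0.6]
finger_gap: 0.0002
clock: 10.62
ee_pos: [0.5641, 0.056, 0.1263]
eef_rot: [-2.202, -2.178, -0.013]
force: [-12.0, 0.2, 3.8]
finger_gap: 0.0002
clock: 10.7
ee_pos: [0.5641, 0.056, 0.1261]
eef_rot: [-2.198, -2.175, -0.006]
force: [-14.7, 0.1, 12.2]
finger_gap: -0.0001
clock: 10.78
ee_pos: [0.5639, 0.056, 0.1262]
eef_rot: [-2.195, -2.171, 0.002]
force: [-9.8, 0.5, 9.2]
finger_gap: 0.0004
```

Hard stop at x=.564, as predicted for 1.75 rad. I back straight off, rise clear and look.

```bash
python3 -m jog '[{"x":0,"y":-10,"z":0,"turn":0},{"x":0,"y":-35,"z":0,"turn":0},{"x":0,"y":-35,"z":0,"turn":0},{"x":0,"y":-35,"z":-15,"turn":0},{"x":0,"y":-30,"z":-25,"turn":0}]'; python3 -m jog '[{"x":0,"y":-20,"z":-25,"turn":0},{"x":0,"y":0,"z":0,"turn":0},{"x":0,"y":0,"z":0,"turn":0}]'; python3 - <<'E'
from h import *
im,d=bot.get_image('scene');np.save('s3.npy',d);cv2.imwrite('pics/s3.png',cv2.resize(im[120:290,210:430],None,fx=3,fy=3))
im,d=bot.get_image('top');cv2.imwrite('pics/t3.png',im)
E
python3 st.py
```

```text
clock: 11.2
ee_pos: [0.4198, 0.0554, 0.1669]
eef_rot: [-2.195, -2.168, 0.008]
force: [-0.0, 0.2, 0.9]
finger_gap: 0.0003
clock: 11.45
ee_pos: [0.3971, 0.0545, 0.1978]
eef_rot: [-2.197, -2.172, 0.002]
force: [-0.1, -1.8, -0.6]
finger_gap: 0.0
11.55 [0.3978 0.0546 0.1972] x-axis deg 89.29 z [-0.039  0.036 -0.999] j6 0.117 [-0.2  0.6  0.6]
```

View pics/s3.png

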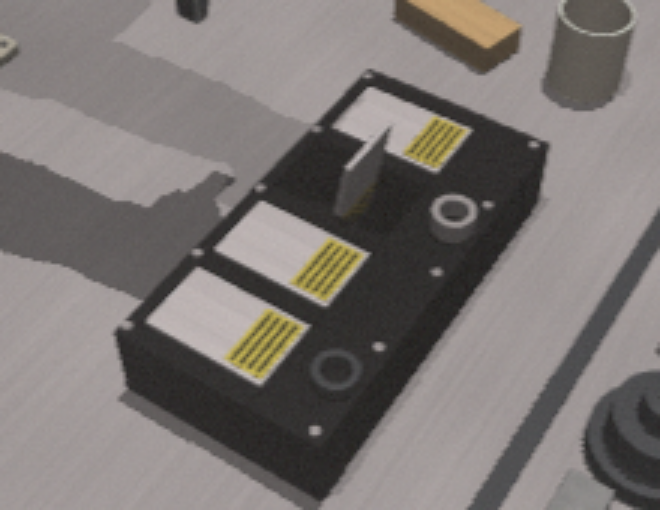

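View pics/t3.png

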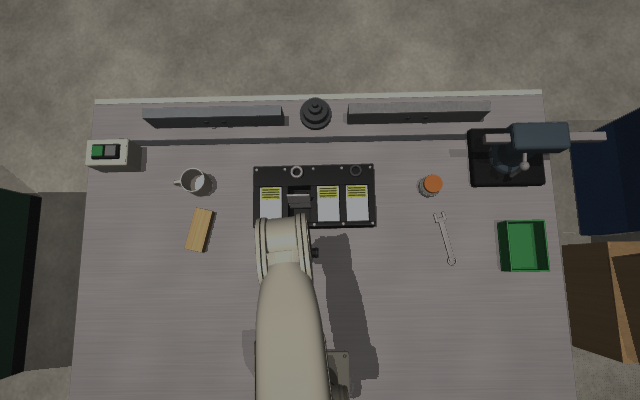

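Cover b stands upright at crop (345–390,130–215). The other covers are flush, and the rings, mug, offcut, wax and wrench are where they were. One check of its lean before handing in.

```bash
python3 - <<'E'
from h import *
d=np.load('s3.npy')
p=px2w('scene',[(u,v) for v in range(163,192,3) for u in (325,327,329,331,334,337)],d)
p=p[(p[:,2]>.085)&(abs(p[:,1]-.053)<.033)&(abs(p[:,0]-.575)<.02)]
A=np.c_[p[:,1:],np.ones(len(p))];c=np.linalg.lstsq(A,p[:,0],rcond=None)[0]
print(len(p),p[:,2].max(),1.5708+np.arctan(c[0+1]),c,(p[:,0]-A@c).std())
E
```

```text
24 0.14107095283672988 1.702327800512023 [-0.00091756  0.13229154  0.56153949] 0.0012141720594391926
```

```bash
python3 -c "
from plant import bot
print(bot.job_done())"
```

```text
the job is handed in; nothing more can be done
None
```

Cover b was the one without support. I pushed it all the way open, and the job is handed in at about 11.6 s on the robot's clock.

- **Finding it:** I pressed the pads in the order d, c, b. Cover d held up to 14 N and cover c up to 26 N without moving. Cover b began to tip at about 3 N, so I never pressed cover a.
- **Opening it:** I tipped b by its pad to about 1.08 rad by the camera. I then pushed its raised near end level until it hit a hard stop, at about 15 N sideways.
- **Trouble on the way:** My first press on b landed about 26 mm off centre because joint 6 had reached the end of its range. I lifted off, turned the gripper half a turn the other way and pressed again on centre.
- **Last checks:** A plane fit to the camera depth gives b's angle as about 1.70 rad, slightly under the nominal 1.75. The finger stopped within 1 mm of where 1.75 rad predicts, so I put the gap down to measurement error. In the last pictures the other covers look shut, and the rings, mug, offcut, wax and wrench have not visibly moved. The gripper is well clear of everything.

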